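Probe the disc of a contact block

ROBOT

A 7-joint arm with a two-finger parallel gripper is mounted at the origin on the work surface; the furniture and walls round the work are solid. World frame = base frame: x ahead of the robot, y to its left, z up, the work surface at z = 0. Lengths are in mm, angles in rad, forces in N, time in s.
With the tool pointing down it reaches from about 425 to 1025 mm from the base axis. Payload 3.6 kg.
Tool frame: the origin (TCP) lies between the finger pads; the fingertips stand 8 mm ahead of it and the grasp point (between the pads) lies 11 mm behind it; z points along the fingers, y is the line along which they close (so a half turn about z gives the same grasp; the last joint's range is limited). The gripper opens to 85 mm and grips with 20 to 120 N. Pads are 22 mm wide; open, the fingers measure 114 mm over their backs; the gripper's body (76 mm by 85 mm) begins 54 mm behind the grasp point. The pads swing forward as they close: fully open they stand 13 mm farther back than shut.
Start: joints at [1.095, 0.591, 0.048, 1.609, -0.033, 0.943, -0.034], TCP at [270.131, -672.799, 239.302] pointing down, gripper open.
Joint ranges: [-2.69, 2.69], [-0.47, 2.24], [-1.27, 1.36], [0.19, 2.51], [-1.53, 4.68], [0.08, 2.07], [-3.09, 3.09]. Speed limits (rad/s): [2.57, 2.57, 3.14, 3.14, 3.14, 3.14, 3.14].

INTERFACE

Orientations are given as a rotation vector (axis times angle).
In Python, from rig import arm gives the robot as it stands.
- The arm moves only by the tool send_rows, never from a script. Its argument "commands" is one flat list of numbers, 6 for each row, row after row: the shift along the tool's x, y, z in m, then the turn, a rotation vector about the tool's x, y, z in rad. In form: [dx, dy, dz, ax, ay, az, dx, dy, dz, ax, ay, az, ...]. A call has 1 to 20 rows; each row shifts and turns the commanded pose from where the row before left it, along the tool's axes as they then stand; what a row does not reach is not made up. A row lasts 1/8 s, in which the tool goes at most 62.5 mm and 10.7 degrees, less where a joint would pass 70% of its speed; a pose out of reach is approached as far as the arm can. A call with a gripper value outside its range is refused whole. "jaw" is the finger opening in m, from 0 to 0.0854, set as the call begins (left out, the last holds). The fingers move at their own pace and stop on an object; "squeeze" is the grip in N (left out, the last holds). Time passes only in rows, so rows that do not move let the fingers close. It gives the time, the measured TCP pose, the force, the opening and the grip force at its end, in the units of the state.
- arm.get_state(): the state, without advancing time (a new reading comes with each control period).
- arm.grab_frame(name): name is "side" or "top"; returns the picture (480x640x3 uint8, red, green, blue); there is no depth.
- arm.calibration(name): a dict with "fx", "fy", "cx", "cy" (pixels), "rvec" (rotation vector, rad) and "tvec" (3), from world to camera coordinates, as OpenCV has them. Camera axes: x right, y down, z forward; pixel columns grow to the right and rows downward; lengths in mm; the calibration is good to about 2 mm. A picture is of the moment at which its call begins. calibration takes no time and is no camera call.
- arm.sign_off(): hands the job in; it is judged then, once.
The state is a dict: "time_s": time; "joint_pos": joint angles; "qd": joint speeds; "tau": joint torques, N m; "tool_pos": TCP position; "eef_rot": TCP orientation; "wrist_force": force on the tool from outside, world axes, zero at the start; "moment": the same for the moment, N m; "width": finger opening in mm; "grasp_force": force on a finger pad.
Only numpy, scipy, OpenCV 4.12 (cv2) and the standard library are available. Lean on these libraries where they do the work, as an engineer would, in place of code of your own. Each camera call takes 0.05 s, during which the arm holds its last target. There are 200 camera calls.

TASK

Set the grey contact block down on the bench midway between the small parts bin and the battery carton standing in front of you, upright and let go of. Then take the spring probe out of its stand and hold its tip on the round disc of the block's sloping face, the probe square to that face and pressed lightly so that its spring tip goes about half way in. Do not shift the bin or the carton, and finish while still holding the probe there: do not put it down or let go.

Things in the scene. Friction and masses are not known exactly. Their poses are not given: they have to be found in the camera images.
- contact_block: Loose grey block like a sloping desk, 0.45 kg, 70 mm along its x, 56 mm along its y (upright flat sides to grip), 30 mm high at its -x edge, 63 mm at its +x edge: the top slopes 25 degrees (0.436 rad), facing -x and up, at first roughly to the robot. On the slope: a 16 mm round disc at the centre and two 9 mm square terminals near the upper edge. Origin: centre of the underside, z up.
- disc (a point): Centre of the outer face of the round disc, 2 mm above the slope's centre: in the block's frame at [-0.0008, 0, 0.0481]. Its z axis is the outward normal of the slope (block z tilted 25 degrees towards block -x), its y axis is the block's y.
- probe: Loose spring probe, 0.11 kg, upright in its stand, z up along it. Origin: the point of the tip when fully out. Up from it: 5 mm steel tip pin to 24 mm, 12 mm round barrel to 55, 28 mm round flange to 60, square 20 x 20 mm handle to 130 (sides along x and y, grip these), cap to 136. In the stand the flange rests on the stand's top; the handle then spans 77 to 147 mm above the bench.
- plunger (a joint): How far the probe's spring tip is pushed in: 0 fully out, 0.012 m fully in. Spring: about 0.7 N to start it, then 0.35 N per mm (2.8 N at half way, 4.9 N at the end stop).
- probe_tip (a point): The point of the probe's spring tip; it moves with the tip as that is pushed in.
- probe_stand: Fixed aluminium block 64 x 64 mm on a dark 80 x 80 x 12 mm base plate, top 72 mm above the bench, with an upright 17 mm hole through the middle that holds the probe (lift it straight up at least 60 mm to clear it). Origin: centre of the underside.
- bin: Small open-topped parts bin, filled with small parts, 110 mm along its x, 66 mm along its y, 49 mm high; origin at the centre of its underside. The carton stands beside it, 250 mm away centre to centre, along the bin's own y axis, on its left or on its right.
- carton: Closed battery carton, a plain box 56 mm along its x, 92 mm along its y, 51 mm high; origin at the centre of its underside.
Mind the look-alikes: they are no part of the job. Leave any blue or orange look-alike of the contact_block alone.

How it is judged:
By the outcome, as a careful person would: the job done as asked, in the order asked, and still so for the second after the job is handed in, while the arm keeps its last pose, push and grip.
It also fails if it takes over 54 s, if anything falls off the work surface, if the arm or the gripper's body presses on something with over 40 N, if the wrist force passes 120 N, or if a joint passes its speed limit or range.

## Working session

There is one attempt and no reset: what is moved stays moved. The work goes in short steps, Python scripts to look and compute and a tool call to move; the robot and the scene stay as the last step left them, time stands still between calls to the robot, and variables do not carry over. Pictures are saved under pics/ and viewed, at most 10 in all, crops included, and the job is handed in when it is done.

Besides the shell and the picture viewer there is one more tool, called after "Emit:" as name(argument=value, ...) on one line, values as JSON. send_rows: Moves the arm, as the interface text tells. Its arguments: {"type":"object","properties":{"commands":{"type":"array","items":{"type":"number"}},"jaw":{"type":"number"},"squeeze":{"type":"number"}},"required":["commands"]}

```bash
mkdir -p pics; ls; python3 - <<'E'
from rig import arm
import cv2
for n in("side","top"):
    cv2.imwrite(f"pics/{n}0.png",arm.grab_frame(n)[...,::-1]); print(n,arm.calibration(n))
print(arm.get_state())
E
```

```text
pics
side {'fx': 507.9824272608674, 'fy': 507.9824272608674, 'cx': 321.21974578098724, 'cy': 242.0655644677125, 'rvec': array([ 0.72016885, -2.6273804 ,  1.10188925]), 'tvec': array([ 401.36277552,  147.7609889 , 1060.55857102])}
top {'fx': 595.3202085095796, 'fy': 595.3202085095796, 'cx': 316.6361596351261, 'cy': 242.21798248394347, 'rvec': array([ 2.20083117, -2.16582665,  0.04710278]), 'tvec': array([  76.24266518,  445.63124621, 1323.96443275])}
{'time_s': 0.1, 'joint_pos': array([ 1.0954619 ,  0.59200646,  0.04829899,  1.60969531, -0.03330615,
        0.94269737, -0.0337283 ]), 'qd': array([-0.00012422,  0.00120205, -0.00237782, -0.00209027, -0.00138268,
       -0.00065394,  0.00012033]), 'tau': array([ 4.42511926e-03, -5.49995470e+01,  1.55277997e+00, -1.98825538e+01,
        9.67991247e-03,  3.82429484e-03, -1.81514366e-06]), 'tool_pos': array([ 269.89549857, -672.10628263,  238.26969076]), 'eef_rot': array([-3.08258825e+00, -5.95859700e-01,  7.55603301e-04]), 'wrist_force': array([0.02066159, 0.34479295, 0.01505473]), 'moment': array([-0.04069389, -0.02812291,  0.00499985]), 'grasp_force': 0.0, 'width': 85.29767524552908}
```

View pics/top0.png

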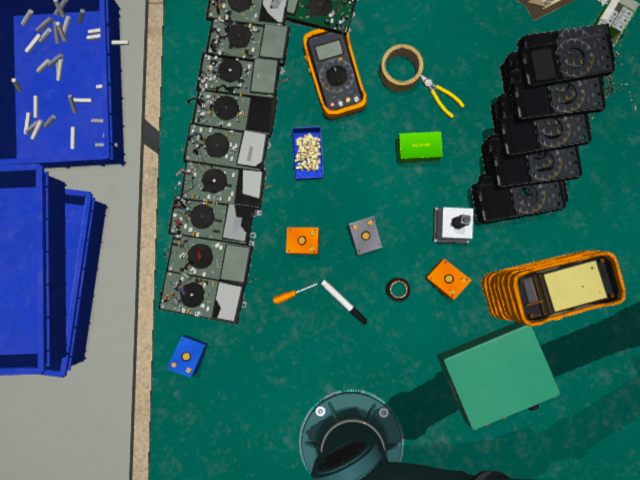

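View pics/side0.png

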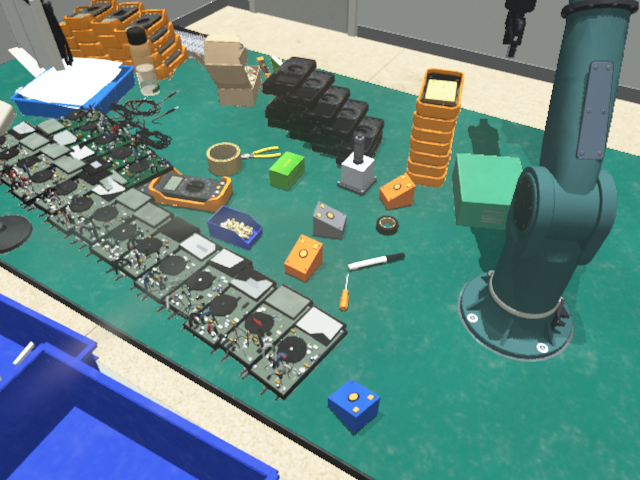

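The top view shows the bin at (308,152), the green carton at (420,146), the grey block at (365,236) and the stand with the probe at (455,224). The orange and blue blocks are look-alikes. Next I measure these with masks.

```bash
cat > h.py <<'E'
import numpy as np, cv2
from scipy.spatial.transform import Rotation as R
from rig import arm
def cam(n):
    c=arm.calibration(n); K=np.array([[c['fx'],0,c['cx']],[0,c['fy'],c['cy']],[0,0,1]]); return K,R.from_rotvec(c['rvec']).as_matrix(),np.array(c['tvec'])
def ray(n,uv):
    K,r,t=cam(n); d=r.T@np.linalg.inv(K)@np.array([uv[0],uv[1],1.]); return -r.T@t,d/np.linalg.norm(d)
def plane(n,uv,z):
    o,d=ray(n,uv); return o+d*(z-o[2])/d[2]
def tri(uvs,uvt):
    a,u=ray('side',uvs); b,v=ray('top',uvt)
    s=np.linalg.lstsq(np.c_[u,-v],b-a,rcond=None)[0]; p,q=a+u*s[0],b+v*s[1]
    return (p+q)/2,np.linalg.norm(p-q)
def proj(n,p):
    K,r,t=cam(n); q=K@(r@np.array(p)+t); return q[:2]/q[2]
def mask(img,box,lo,hi):
    h=cv2.cvtColor(img,cv2.COLOR_RGB2HSV); m=cv2.inRange(h,np.array(lo),np.array(hi)); k=np.zeros_like(m); x0,y0,x1,y1=box; k[y0:y1,x0:x1]=m[y0:y1,x0:x1]; return k
def blobs(m,amin=8):
    n,l,s,c=cv2.connectedComponentsWithStats(m); return [(s[i,4],c[i].round(1).tolist()) for i in range(1,n) if s[i,4]>=amin]
E
python3 - <<'E'
from h import *
S=cv2.imread('pics/side0.png')[...,::-1].copy();T=cv2.imread('pics/top0.png')[...,::-1].copy()
print('gold top',blobs(mask(T,(340,210,390,260),(12,110,90),(35,255,255)),3))
print('gold side',blobs(mask(S,(308,198,352,242),(12,110,90),(35,255,255)),3))
def rect(n,im,box,lo,hi,z):
    m=mask(im,box,lo,hi); m=cv2.morphologyEx(m,cv2.MORPH_CLOSE,np.ones((5,5)))
    c=max(cv2.findContours(m,0,2)[0],key=cv2.contourArea)
    P=np.array([plane(n,p[0],z)[:2] for p in c],np.float32); r=cv2.minAreaRect(P); print(n,box,r, cv2.boxPoints(r).round().tolist())
rect('top',T,(385,120,455,170),(40,150,140),(70,255,255),51)
rect('top',T,(280,115,335,190),(100,100,40),(130,255,255),49)
a=np.hstack([cv2.resize(T[195:265,335:405],(400,400),interpolation=2),cv2.resize(T[110:190,280:360],(400,400),interpolation=2)])
b=np.hstack([cv2.resize(T[120:180,390:450],(400,400),interpolation=2)[:200*2],cv2.resize(T[195:255,425:485],(400,400),interpolation=2)])
v=np.vstack([a,b]);v=cv2.resize(v,(600,600));cv2.imwrite('pics/z.png',v[...,::-1])
w=np.hstack([cv2.resize(S[190:250,300:360],(400,400),interpolation=2),cv2.resize(S[125:205,320:400],(400,400),interpolation=2)]);cv2.imwrite('pics/zs.png',w[...,::-1])
E
```

```text
gold top [(np.int32(15), [369.6, 222.4]), (np.int32(14), [354.7, 227.1]), (np.int32(49), [365.4, 235.3])]
gold side [(np.int32(4), [321.5, 205.5]), (np.int32(24), [329.7, 215.0]), (np.int32(7), [318.6, 214.9]), (np.int32(28), [311.2, 239.8])]
top (385, 120, 455, 170) ((661.047119140625, -142.28919982910156), (56.83850860595703, 92.08349609375), 3.5224146842956543) [[630.0, -98.0], [636.0, -190.0], [692.0, -186.0], [687.0, -95.0]]
top (280, 115, 335, 190) ((640.6666870117188, 106.72110748291016), (118.02625274658203, 66.20609283447266), 4.058197975158691) [[579.0, 136.0], [584.0, 70.0], [702.0, 78.0], [697.0, 144.0]]
```

View pics/z.png

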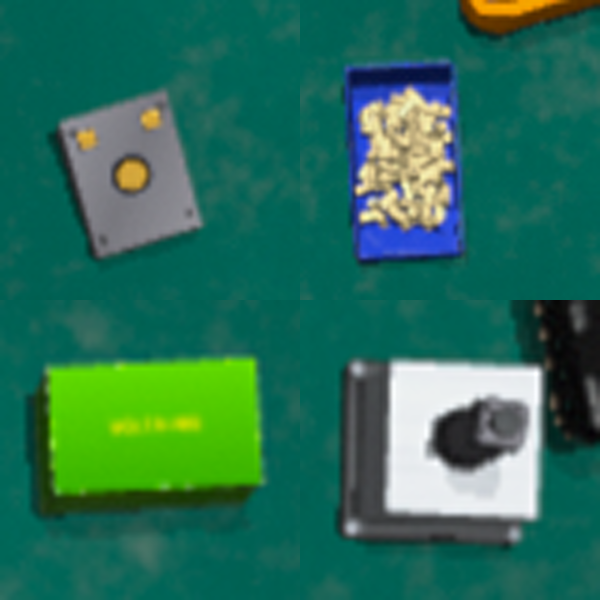

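View pics/zs.png

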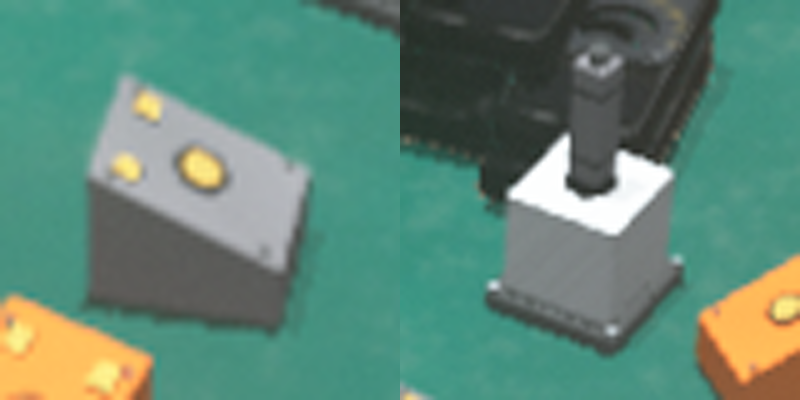

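The crops show the bin's near outer wall inside its mask, so its rim ends at x≈587 and its centre is about (645,107). The carton is 250 mm away on the bin's right, as stated. The block's terminals lie on its far side. Next I triangulate the block and the probe.

```bash
python3 - <<'E'
from h import *
S=cv2.imread('pics/side0.png')[...,::-1].copy();T=cv2.imread('pics/top0.png')[...,::-1].copy()
print('cams',*[ray(n,(0,0))[0].round() for n in('side','top')])
d,e=tri((329.7,215),(365.4,235.3)); print('disc',d,e)
for s,t in [((318.6,214.9),(354.7,227.1)),((321.5,205.5),(369.6,222.4))]: print('term',*tri(s,t))
t1,t2=plane('top',(354.7,227.1),57.5),plane('top',(369.6,222.4),57.5); v=t1-t2; dd=plane('top',(365.4,235.3),48.1)
yaw=np.arctan2(-v[0],v[1]); m=(t1+t2)/2-dd; print('plane',dd,t1,t2,'yaw y',np.degrees(yaw),'yaw x',np.degrees(np.arctan2(m[1],m[0])),np.hypot(*m[:2]))
# block hull check: grey mask
m=mask(T,(340,205,390,262),(0,0,60),(180,70,190)); print(blobs(m)); c=max(cv2.findContours(m,0,2)[0],key=cv2.contourArea); r=cv2.minAreaRect(c);print('blk rect',r)
# stand top: white
m=mask(T,(430,200,480,250),(0,0,200),(180,40,255)); m=cv2.morphologyEx(m,cv2.MORPH_CLOSE,np.ones((25,25)))
c=max(cv2.findContours(m,0,2)[0],key=cv2.contourArea); P=np.array([plane('top',p[0],72)[:2] for p in c],np.float32); print('stand',cv2.minAreaRect(P))
# cap: local patches
print('cap guess', tri((320+80*(597-400)/400,125+80*58/400),(425+60*(508-300)/300,195+60*(418-300)/300)))
E
```

```text
cams [ 14. 767. 848.] [ 365.   61. 1349.]
disc [458.40186095 -24.15929543  46.93542206] 1.8627663010640185
term [ 4.74959993e+02 -8.43957518e-02  5.80857848e+01] 2.206219430833137
term [485.80717307 -32.17429281  58.75646889] 1.8220835777855795
plane [459.14544289 -23.65522684  48.1       ] [4.75985933e+02 4.06161982e-01 5.75000000e+01] [486.73238832 -31.83940545  57.5       ] yaw y 18.431643429856575 yaw x 19.66556852418047 23.589631248842625
[(np.int32(775), [365.0, 235.8])]
blk rect ((365.0375671386719, 235.3431854248047), (33.31999969482422, 26.119998931884766), 73.73979187011719)
stand ((488.1008605957031, -218.5673828125), (63.27695083618164, 63.49924850463867), 87.95451354980469)
cap guess (array([ 488.19344713, -221.96758114,  144.82552433]), np.float64(2.195014476689787))
```

```bash
cat >> h.py <<'E'
def go(pos,Rt=None,n=None):
    s=arm.get_state(); R0=R.from_rotvec(s['eef_rot']); d=R0.inv().apply(np.array(pos)-s['tool_pos'])/1000
    print('tool shift m',d.round(4),'turn',(R0.inv()*(Rt if Rt else R0)).as_rotvec().round(4))
E
python3 - <<'E'
from h import *
print('stack',tri((441,92),(578,287)),'greenbox',tri((522,157),(535,328)),tri((453,157),(443,360)))
for p in [(483,285),(494,322),(625,300),(615,252)]: print(plane('top',p,230).round(),plane('top',p,0).round())
print('cap',plane('top',(425+60*(508-300)/300,195+60*(418-300)/300),153))
s=arm.get_state(); M=R.from_rotvec(s['eef_rot']).as_matrix(); print(M.round(3))
E
```

```text
stack (array([ 356.36925387, -414.63917964,  213.98376475]), np.float64(2.0066206203852297)) greenbox (array([ 193.03734584, -392.09267136,   94.8493309 ]), np.float64(151.6827302039793)) (array([ 222.68510858, -157.44089151,  217.82096149]), np.float64(16.9730606495187))
[ 356. -232.  230.] [ 355. -292.   -0.]
[ 288. -253.  230.] [ 272. -317.    0.]
[ 333. -495.  230.] [ 326. -609.    0.]
[ 422. -478.  230.] [ 434. -588.    0.]
cap [ 488.33771812 -219.56769629  153.        ]
[[ 0.928  0.373 -0.001]
 [ 0.373 -0.928  0.002]
 [-0.    -0.002 -1.   ]]
```

Emit:
send_rows(commands=[0,0,-0.03,0,0,0,0,0,-0.03,0,0,0,0,0,-0.03,0,0,0,0,0,0,0,0,0.06])

```text
time_s: 0.6
tool_pos: [270.5, -674.2, 332.3]
eef_rot: [3.096, 0.5, 0.002]
wrist_force: [-0.0, -0.4, -0.6]
width: 85.0
grasp_force: 0.0
```

```bash
python3 - <<'E'
from h import *
s=arm.get_state();print(s['tool_pos'],s['joint_pos'].round(2)); th=np.radians(18.5); Rt=R.from_matrix(np.array([[np.cos(th),np.sin(th),0],[np.sin(th),-np.cos(th),0],[0,0,-1]]))
go((459.7,-23.5,330),Rt)
E
```

```text
[ 270.54052123 -674.18872305  332.33308745] [ 1.08  0.51  0.07  1.52 -0.04  1.11 -0.09]
tool shift m [ 3.842e-01 -5.582e-01 -3.000e-04] turn [ 0.0053 -0.0006 -0.0029]
```

Emit:
send_rows(commands=[0.0192,-0.0279,0,0,0,0,0.0192,-0.0279,0,0,0,0,0.0192,-0.0279,0,0,0,0,0.0192,-0.0279,0,0,0,0,0.0192,-0.0279,0,0,0,0,0.0192,-0.0279,0,0,0,0,0.0192,-0.0279,0,0,0,0,0.0192,-0.0279,0,0,0,0,0.0192,-0.0279,0,0,0,0,0.0192,-0.0279,0,0,0,0,0.0192,-0.0279,0,0,0,0,0.0192,-0.0279,0,0,0,0,0.0192,-0.0279,0,0,0,0,0.0192,-0.0279,0,0,0,0,0.0192,-0.0279,0,0,0,0,0.0192,-0.0279,0,0,0,0,0.0192,-0.0279,0,0,0,0,0.0192,-0.0279,0,0,0,0,0.0192,-0.0279,0,0,0,0,0.0192,-0.0279,0,0,0,0])

```text
time_s: 3.1
tool_pos: [457.7, -21.0, 329.0]
eef_rot: [3.101, 0.503, -0.001]
wrist_force: [0.2, -0.3, 0.3]
width: 85.3
grasp_force: 0.0
```

Emit:
send_rows(commands=[0,0,0.04,0,0,0,0,0,0.04,0,0,0,0,0,0.04,0,0,0,0,0,0.04,0,0,0,0,0,0,0,0,0])

```text
time_s: 3.72
tool_pos: [455.4, -22.1, 167.0]
eef_rot: [-3.1, -0.504, 0.011]
wrist_force: [-0.3, 0.2, -0.2]
width: 85.4
grasp_force: 0.0
```

```bash
python3 - <<'E'
from h import *
s=arm.get_state();print(s['tool_pos'],s['joint_pos'].round(2)); th=np.radians(18.5); Rt=R.from_matrix(np.array([[np.cos(th),np.sin(th),0],[np.sin(th),-np.cos(th),0],[0,0,-1]]))
go((459.7,-23.5,17),Rt)
a=arm.grab_frame('side')[110:300,220:440]
cv2.imwrite('pics/s1.png',cv2.resize(a,None,fx=3,fy=3)[...,::-1])
E
```

```text
[455.37037199 -22.06109743 167.04720404] [ 0.14  0.39 -0.24  2.25  0.18  0.53 -1.49]
tool shift m [0.0047 0.0031 0.15  ] turn [-0.0023  0.007  -0.0006]
```

View pics/s1.png

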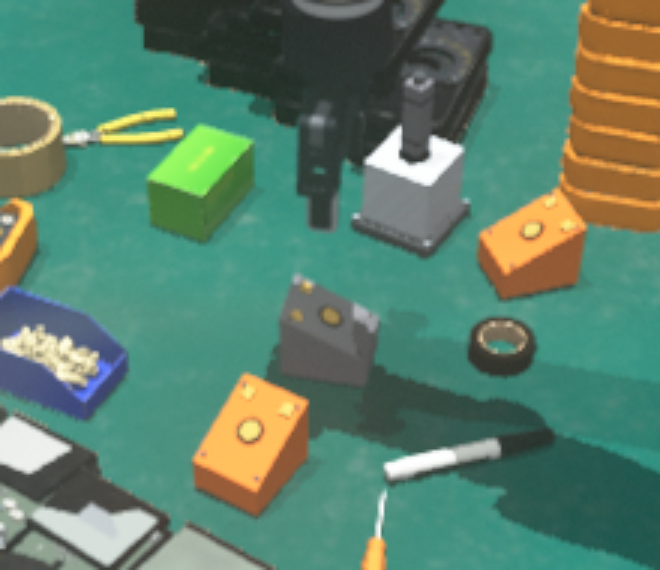

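The gripper hangs open straight above the grey block, and the neighbouring orange block is clear of the fingers. I descend and grip.

Emit:
send_rows(commands=[0.0047,0.003,0.025,0,0.007,0,0,0,0.025,0,0,0,0,0,0.025,0,0,0,0,0,0.025,0,0,0,0,0,0.025,0,0,0,0,0,0.022,0,0,0,0,0,0,0,0,0])

```text
time_s: 4.65
tool_pos: [465.3, -23.0, 22.7]
eef_rot: [-3.1, -0.503, -0.012]
wrist_force: [0.5, 0.2, -0.8]
width: 85.1
grasp_force: 0.0
```

Emit:
send_rows(commands=[0,0,0,0,0,0,0,0,0,0,0,0,0,0,0,0,0,0,0,0,0,0,0,0,0,0,0,0,0,0,0,0,0,0,0,0], jaw=0.045, squeeze=60)

```text
time_s: 5.4
tool_pos: [465.1, -22.4, 23.9]
eef_rot: [-3.099, -0.504, -0.016]
wrist_force: [-1.0, 1.3, 7.9]
width: 55.4
grasp_force: 63.3
```

Emit:
send_rows(commands=[0,0,-0.02,0,0,0,0,0,-0.03,0,0,0,0,0,-0.03,0,0,0,0,0,-0.02,0,0,0,0,0,0,0,0,0.085,0,0,0,0,0,0.085,0,0,0,0,0,0.083,0,0,0,0,0,0])

```text
time_s: 6.4
tool_pos: [462.8, -23.5, 122.7]
eef_rot: [-3.138, -0.109, -0.01]
wrist_force: [0.1, 0.3, -4.4]
width: 55.0
grasp_force: 66.5
```

```bash
python3 - <<'E'
from h import *
th=np.radians(4); Rt=R.from_matrix(np.array([[np.cos(th),np.sin(th),0],[np.sin(th),-np.cos(th),0],[0,0,-1]]))
go((658.4,-17.4,124),Rt); print(arm.get_state()['joint_pos'].round(2))
E
```

```text
tool shift m [ 1.956e-01  7.600e-03 -1.000e-04] turn [-0.0015 -0.0064 -0.0002]
[ 0.06  0.47 -0.14  2.28  0.16  0.4  -1.71]
```

Emit:
send_rows(commands=[0.024,0.001,0,0,0,0,0.024,0.001,0,0,0,0,0.024,0.001,0,0,0,0,0.024,0.001,0,0,0,0,0.024,0.001,0,0,0,0,0.024,0.001,0,0,0,0,0.024,0.001,0,0,0,0,0.024,0.001,0,0,0,0,0,0,0,0,0,0,0,0,0,0,0,0])

```text
time_s: 7.65
tool_pos: [653.7, -18.4, 122.9]
eef_rot: [-3.138, -0.109, -0.005]
wrist_force: [-0.9, -0.2, -5.5]
width: 55.2
grasp_force: 66.5
```

```bash
python3 - <<'E'
from h import *
th=np.radians(4); Rt=R.from_matrix(np.array([[np.cos(th),np.sin(th),0],[np.sin(th),-np.cos(th),0],[0,0,-1]]))
go((658.4,-17.4,24),Rt)
E
```

```text
tool shift m [ 0.0044 -0.0004  0.099 ] turn [-0.0018 -0.0035 -0.0004]
```

Emit:
send_rows(commands=[0.0045,0,0.02,0,0,0,0,0,0.025,0,0,0,0,0,0.025,0,0,0,0,0,0.018,0,-0.0035,0,0,0,0.004,0,0,0,0,0,0.002,0,0,0,0,0,0,0,0,0])

```text
time_s: 8.52
tool_pos: [661.4, -17.5, 30.3]
eef_rot: [-3.138, -0.108, -0.007]
wrist_force: [0.0, 1.2, -5.7]
width: 54.7
grasp_force: 66.3
```

Emit:
send_rows(commands=[-0.003,0,0.002,0,0,0,0,0,0.002,0,0,0,0,0,0,0,0,0,0,0,0,0,0,0])

```text
time_s: 9.02
tool_pos: [657.8, -17.8, 25.7]
eef_rot: [-3.138, -0.108, -0.005]
wrist_force: [0.3, -0.9, -4.9]
width: 55.3
grasp_force: 66.3
```

Emit:
send_rows(commands=[0,0,0.001,0,0,0,0,0,0.001,0,0,0,0,0,0,0,0,0,0,0,0,0,0,0])

```text
time_s: 9.52
tool_pos: [657.8, -17.8, 24.2]
eef_rot: [-3.138, -0.108, -0.006]
wrist_force: [-2.1, 0.0, 3.3]
width: 54.9
grasp_force: 67.2
```

Emit:
send_rows(commands=[0,0,0,0,0,0,0,0,0,0,0,0,0,0,0,0,0,0,0,0,0,0,0,0], jaw=0.085)

```text
time_s: 10.02
tool_pos: [657.8, -17.7, 23.6]
eef_rot: [-3.138, -0.108, -0.005]
wrist_force: [-0.4, -0.7, -0.3]
width: 84.7
grasp_force: 0.0
```

Emit:
send_rows(commands=[0,0,-0.02,0,0,0,0,0,-0.04,0,0,0,0,0,-0.04,0,0,0,0,0,-0.04,0,0,0,0,0,-0.04,0,0,0,0,0,-0.02,0,0,0])

```text
time_s: 10.78
tool_pos: [658.3, -18.1, 228.1]
eef_rot: [-3.138, -0.108, -0.014]
wrist_force: [0.1, -0.5, -0.3]
width: 84.8
grasp_force: 0.0
```

```bash
python3 - <<'E'
from h import *
th=np.radians(4); Rt=R.from_matrix(np.array([[np.cos(th),np.sin(th),0],[np.sin(th),-np.cos(th),0],[0,0,-1]]))
go((488.2,-219.2,225),Rt); print(arm.get_state()['joint_pos'].round(2))
E
```

```text
tool shift m [-0.1836  0.189   0.0012] turn [-0.0014 -0.0089 -0.0011]
[ 0.08  0.52 -0.17  1.78  0.11  0.85 -1.65]
```

Emit:
send_rows(commands=[-0.0204,0.021,0,0,0,0,-0.0204,0.021,0,0,0,0,-0.0204,0.021,0,0,0,0,-0.0204,0.021,0,0,0,0,-0.0204,0.021,0,0,0,0,-0.0204,0.021,0,0,0,0,-0.0204,0.021,0,0,0,0,-0.0204,0.021,0,0,0,0,-0.0204,0.021,0,0,0,0,0,0,0,0,0,0,0,0,0,0,0,0])

```text
time_s: 12.15
tool_pos: [487.8, -218.7, 223.6]
eef_rot: [-3.138, -0.109, -0.008]
wrist_force: [0.7, 0.9, 0.4]
width: 85.0
grasp_force: 0.0
```

```bash
python3 - <<'E'
from h import *
th=np.radians(4); Rt=R.from_matrix(np.array([[np.cos(th),np.sin(th),0],[np.sin(th),-np.cos(th),0],[0,0,-1]]))
go((488.2,-219.2,105),Rt); print(arm.get_state()['joint_pos'].round(2))
S=arm.grab_frame('side');T=arm.grab_frame('top')
gt=blobs(mask(T,(335,120,385,190),(12,110,90),(35,255,255)),3); gs=blobs(mask(S,(255,150,310,215),(12,110,90),(35,255,255)),3); print(gt,gs)
cv2.imwrite('pics/b.png',np.hstack([cv2.resize(T[110:260,280:480],(400,300)),cv2.resize(S[110:260,200:400],(400,300))])[...,::-1])
E
```

```text
tool shift m [-0.0002  0.0007  0.1186] turn [-0.0016 -0.0053 -0.0004]
[ 0.47  0.38 -0.17  2.05  0.09  0.72 -1.25]
[(np.int32(16), [371.5, 136.5]), (np.int32(15), [355.6, 137.4]), (np.int32(49), [364.1, 148.2])] [(np.int32(114), [265.4, 154.2]), (np.int32(5), [257.4, 180.2]), (np.int32(25), [262.2, 190.0])]
```

View pics/b.png

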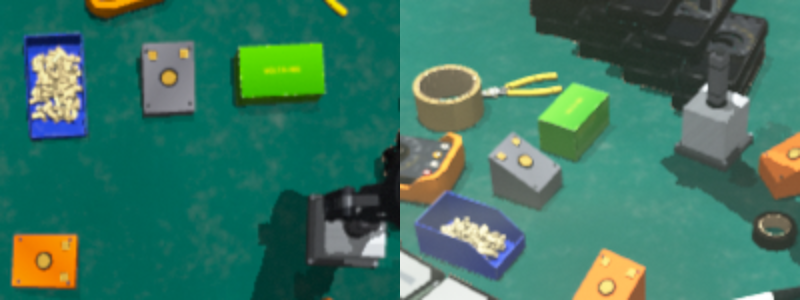

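The block stands upright between the bin and the carton, and the gripper is over the stand. I measure the block again.

```bash
python3 - <<'E'
from h import *
S=arm.grab_frame('side');T=arm.grab_frame('top')
print(blobs(mask(S,(248,170,275,200),(12,110,90),(35,255,255)),3))
print('disc',tri((262.2,190),(364.1,148.2)),plane('top',(364.1,148.2),48.1),plane('side',(262.2,190),48.1))
t2,t1=plane('top',(371.5,136.5),57.5),plane('top',(355.6,137.4),57.5);v=t1-t2;dd=plane('top',(364.1,148.2),48.1);m=(t1+t2)/2-dd
print(np.degrees([np.arctan2(-v[0],v[1]),np.arctan2(m[1],m[0])]))
# block sides in top
g=mask(T,(345,120,385,175),(0,0,60),(180,70,200)); c=max(cv2.findContours(g,0,2)[0],key=cv2.contourArea); print(cv2.minAreaRect(c))
c=max(cv2.findContours(cv2.morphologyEx(mask(T,(385,120,455,170),(40,150,140),(70,255,255)),3,np.ones((5,5))),0,2)[0],key=cv2.contourArea)
print(cv2.minAreaRect(np.array([plane('top',p[0],51)[:2] for p in c],np.float32)))
E
```

```text
[(np.int32(5), [257.4, 180.2]), (np.int32(6), [250.5, 188.0]), (np.int32(25), [262.2, 190.0])]
disc (array([651.08867585, -19.11958047,  47.42691127]), np.float64(2.0744300843016306)) [651.84532094 -18.5461204   48.1       ] [649.55850347 -18.84511929  48.1       ]
[4.01338344 5.188369  ]
((363.0, 148.5), (35.0, 26.0), 90.0)
((661.3469848632812, -142.3304901123047), (57.578495025634766, 92.12825775146484), 3.397127151489258)
```

Emit:
send_rows(commands=[0,0,0.03,0,0,0,0,0,0.03,0,0,0,0,0,0.03,0,0,0,0,0,0.02,0,-0.005,0,0,0,0.004,0,0,0,0,0,0,0,0,0])

```text
time_s: 13.1
tool_pos: [487.7, -219.1, 108.9]
eef_rot: [-3.138, -0.109, 0.002]
wrist_force: [0.1, -0.1, 0.6]
width: 85.3
grasp_force: 0.0
```

Emit:
send_rows(commands=[0,0,0,0,0,0,0,0,0,0,0,0,0,0,0,0,0,0,0,0,0,0,0,0,0,0,0,0,0,0,0,0,0,0,0,0,0,0,0,0,0,0,0,0,0,0,0,0], jaw=0.01, squeeze=70)

```text
time_s: 14.1
tool_pos: [487.4, -219.2, 109.3]
eef_rot: [-3.138, -0.108, 0.002]
wrist_force: [-1.0, 0.5, 6.6]
width: 21.4
grasp_force: 68.3
```

Emit:
send_rows(commands=[0,0,-0.005,0,0,0,0,0,-0.01,0,0,0,0,0,-0.02,0,0,0,0,0,-0.03,0,0,0,0,0,-0.03,0,0,0,0,0,-0.03,0,0,0,0,0,-0.01,0,0,0,0,0,0,0,0,0])

```text
time_s: 15.1
tool_pos: [487.5, -219.4, 244.0]
eef_rot: [-3.138, -0.108, 0.002]
wrist_force: [-0.7, -0.2, -2.1]
width: 21.8
grasp_force: 68.4
```

```bash
python3 - <<'E'
from h import *
th=np.radians(4.2); Rt=R.from_matrix(np.array([[np.cos(th),np.sin(th),0],[np.sin(th),-np.cos(th),0],[0,0,-1]]))
# target above disc: tilt 25deg about world block-y so that tool z=-normal
n=np.array([-np.sin(.436)*np.cos(th),-np.sin(.436)*np.sin(th),np.cos(.436)]); y=np.array([np.sin(th),-np.cos(th),0]); z=-n; x=np.cross(y,z); Rf=R.from_matrix(np.c_[x,y,z])
disc=np.array([651.5,-18.3,48.1]); L=92.  # tip to TCP guess
P=disc+n*(L+40); print('pre',P.round(1)); go(P,Rf); print(arm.get_state()['joint_pos'].round(2))
S=arm.grab_frame('side');T=arm.grab_frame('top')
cv2.imwrite('pics/c.png',np.hstack([cv2.resize(T[150:290,400:540],(400,400),interpolation=2),cv2.resize(S[60:240,270:450],(400,400),interpolation=2)])[...,::-1])
E
```

```text
pre [595.9 -22.4 167.8]
tool shift m [ 0.1218 -0.189   0.0764] turn [-3.000e-04  4.369e-01 -4.700e-03]
[ 0.47  0.35 -0.17  2.03  0.08  0.77 -1.25]
```

View pics/c.png

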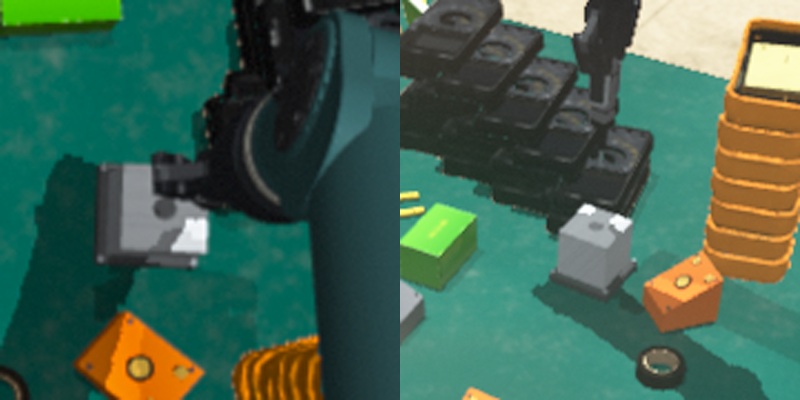

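Emit:
send_rows(commands=[0.0152,-0.0236,0,0,0,0,0.0152,-0.0236,0,0,0,0,0.0152,-0.0236,0,0,0,0,0.0152,-0.0236,0,0,0,0,0.0152,-0.0236,0,0,0,0,0.0152,-0.0236,0,0,0,0,0.0152,-0.0236,0,0,0,0,0.0152,-0.0236,0,0,0,0,0,0,0,0,0.073,0,0,0,0,0,0.073,0,0,0,0,0,0.073,0,0,0,0,0,0.073,0,0,0,0,0,0.073,0,0,0,0,0,0.072,-0.005,0,0,0,0,0,0,0,0,0,0,0,0])

```text
time_s: 17.2
tool_pos: [596.0, -22.5, 243.3]
eef_rot: [-3.051, -0.112, -0.672]
wrist_force: [0.7, -0.3, -0.1]
width: 21.7
grasp_force: 68.5
```

```bash
cat >> h.py <<'E'
th=np.radians(4.2)
n=np.array([-np.sin(.436)*np.cos(th),-np.sin(.436)*np.sin(th),np.cos(.436)]); yv=np.array([np.sin(th),-np.cos(th),0]); Rf=R.from_matrix(np.c_[np.cross(yv,-n),yv,-n])
disc=np.array([651.5,-18.3,48.1])
E
python3 - <<'E'
from h import *
go(disc+n*132,Rf); print(arm.get_state()['joint_pos'].round(2))
S=arm.grab_frame('side');T=arm.grab_frame('top')
cv2.imwrite('pics/S2.png',S[...,::-1]);cv2.imwrite('pics/T2.png',T[...,::-1])
s=arm.get_state();z=R.from_rotvec(s['eef_rot']).apply([0,0,1])
for d in(8,92): print(d,proj('top',s['tool_pos']+z*d).round(1),proj('side',s['tool_pos']+z*d).round(1))
cv2.imwrite('pics/d.png',np.hstack([cv2.resize(T[90:210,300:420],(400,400),interpolation=2),cv2.resize(S[100:220,210:330],(400,400),interpolation=2)])[...,::-1])
E
```

```text
tool shift m [-0.0319 -0.0001  0.0685] turn [-0.0001  0.0023  0.0002]
[ 0.11  0.32 -0.17  2.18  0.18  0.22 -1.71]
8 [372.1 153.7] [274.6 129.6]
92 [368.1 144.2] [263.5 154.2]
```

View pics/d.png

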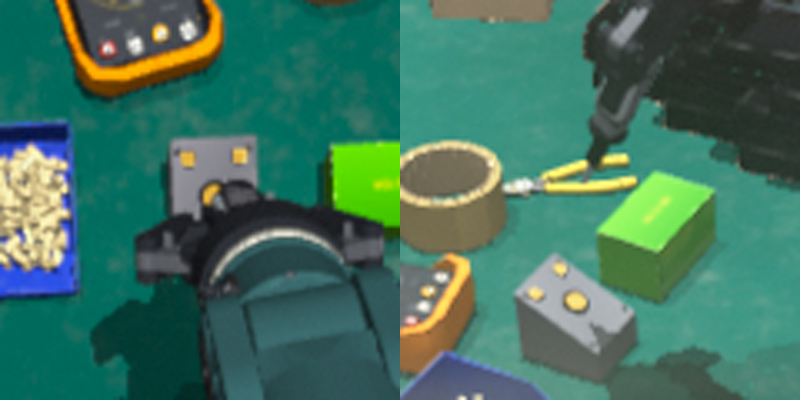

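```bash
cat > k.py <<'E'
from h import *
from scipy.optimize import least_squares
import itertools
st=arm.get_state()
D=[([1.0954619,0.59200646,0.04829899,1.60969531,-0.03330615,0.94269737,-0.0337283],[269.9,-672.1,238.3]),
([1.08,.51,.07,1.52,-.04,1.11,-.09],[270.5,-674.2,332.3]),([.14,.39,-.24,2.25,.18,.53,-1.49],[455.4,-22.1,167]),
([.06,.47,-.14,2.28,.16,.4,-1.71],[462.8,-23.5,122.7]),([.08,.52,-.17,1.78,.11,.85,-1.65],[658.3,-18.1,228.1]),
([.47,.38,-.17,2.05,.09,.72,-1.25],[487.8,-218.7,223.6]),(list(st['joint_pos']),list(st['tool_pos']))]
def fk(q,p,s):
    r=R.from_rotvec; Z=lambda a:r([0,0,a]); Y=lambda a:r([0,a,0])
    A=Z(-q[0]+p[4])*Y(q[1])*Z(s[0]*q[2]); B=A*Y(q[3])*Z(s[1]*q[4]); C=B*Y(q[5])
    return np.array([0,0,p[0]])+A.apply([0,0,p[1]])+B.apply([0,0,p[2]])+C.apply([0,0,p[3]]), C*Z(s[2]*q[6]+p[5])
def fit():
    best=None
    for s in itertools.product((1,-1),repeat=2):
        s=s+(1,)
        f=least_squares(lambda p:np.ravel([fk(q,p,s)[0]-x for q,x in D]),[330,420,400,250,0,0],method='trf')
        if best is None or f.cost<best[0].cost: best=(f,s)
    return best
E
python3 - <<'E'
from k import *
f,s=fit();print(f.x.round(2),s,np.sqrt(2*f.cost/len(D)));p=f.x
Ra=fk(st['joint_pos'],p,s)[1]; print((Ra.inv()*R.from_rotvec(st['eef_rot'])).as_rotvec())
lo=np.array([-2.69,-.47,-1.27,.19,-1.53,.08,-3.09])+.02;hi=np.array([2.69,2.24,1.36,2.51,4.68,2.07,3.09])-.02
# IK w/o j7: position + tool z
for L in(132,112,92,86):
  P=disc+n*L
  for q0 in(st['joint_pos'],):
   for j3 in(None,-.6,.6):
    q=np.array(q0)[:6].copy()
    if j3: q[2]=j3
    q=np.clip(q,lo[:6]+.01,hi[:6]-.01)
    g=least_squares(lambda q:np.r_[(fk(np.r_[q,0],p,s)[0]-P)/10,30*(fk(np.r_[q,0],p,s)[1].apply([0,0,1])+n)],q,bounds=(lo[:6],hi[:6])); print(L,j3,g.x.round(2),round(g.cost,3))
E
```

```text
[ 2.6710e+02  6.4226e+02  4.5620e+02  2.9601e+02 -7.0000e-02  0.0000e+00] (-1, -1, 1) 7.305457136850415
[ 0.02624065 -0.0199774  -1.36675729]
132 None [ 0.26  0.46 -0.35  2.25  1.44  0.11] 0.0
132 -0.6 [ 0.33  0.48 -0.45  2.25  1.48  0.16] 0.0
132 0.6 [-0.07  0.44  0.09  2.25 -1.43  0.1 ] 0.0
112 None [ 0.26  0.51 -0.37  2.25  1.74  0.13] 0.0
112 -0.6 [ 0.29  0.51 -0.41  2.25  1.72  0.15] 0.0
112 0.6 [-0.07  0.48  0.09  2.24 -1.51  0.1 ] 0.096
92 None [ 0.23  0.54 -0.33  2.24  2.01  0.13] 0.0
92 -0.6 [ 0.28  0.55 -0.4   2.24  1.92  0.16] 0.0
92 0.6 [-0.07  0.52  0.08  2.22 -1.51  0.1 ] 0.477
86 None [ 0.25  0.56 -0.36  2.24  2.02  0.15] 0.0
86 -0.6 [ 0.27  0.56 -0.39  2.24  1.97  0.17] 0.0
86 0.6 [-0.07  0.53  0.08  2.21 -1.51  0.1 ] 0.64
```

```bash
python3 - <<'E'
import cv2,numpy as np
S=cv2.imread('pics/S2.png');T=cv2.imread('pics/T2.png')
cv2.imwrite('pics/e.png',np.hstack([cv2.resize(S[110:165,245:300],(500,500),interpolation=2)[:, :],cv2.resize(T[135:165,350:380],(300,500),interpolation=2)]))
E
```

```text
(no output)
```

View pics/e.png

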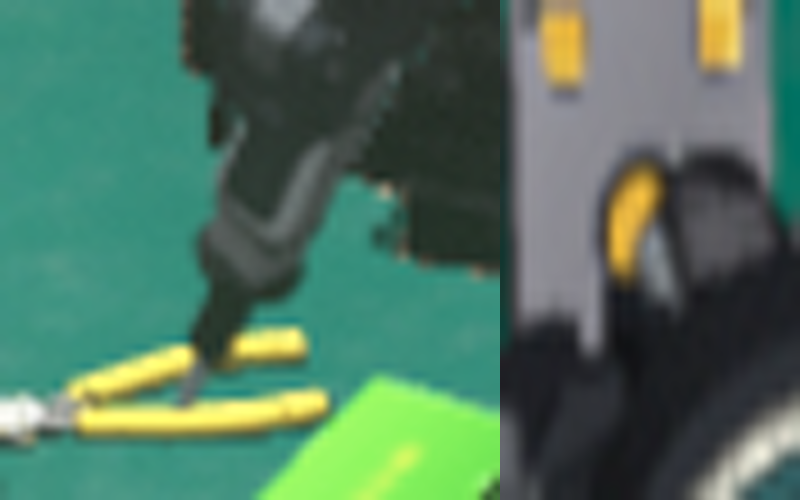

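The probe is held with its tip at side pixel (265.7,154) and top pixel (365,148), next to the disc. Joint 6 (0.22) is close to its lower limit of 0.08, so I plan a way round that limit.

```bash
cat > k2.py <<'E'
from k import *
Zt=[np.array([0,0,-1.])]*6+[R.from_rotvec(st['eef_rot']).apply([0,0,1])]
rz=lambda a:R.from_rotvec([0,0,a]); ry=lambda a:R.from_rotvec([0,a,0])
def fk2(q,p):
    A=rz(-q[0]+p[4])*ry(q[1]+p[7])*rz(-q[2]); B=A*ry(q[3]+p[8]); C=B*rz(-q[4])*ry(q[5]+p[9])
    return np.array([0,0,p[0]])+A.apply([p[5],0,p[1]])+B.apply([p[6],0,p[2]])+C.apply([0,0,p[3]]),C.apply([0,0,1])
f=least_squares(lambda p:np.r_[np.ravel([np.r_[fk2(q,p)[0]-x,400*(fk2(q,p)[1]-z)] for (q,x),z in zip(D,Zt)]),(p[5:7])/20,200*p[7:]/5],[330,420,400,250,0,0,0,0,0,0])
p=f.x
lo=np.array([-2.69,-.47,-1.27,.19,-1.53,.08]);hi=np.array([2.69,2.24,1.36,2.51,4.68,2.07])
def ik(P,z,q):
    g=least_squares(lambda x:np.r_[(fk2(x,p)[0]-P)/10,30*(fk2(x,p)[1]-z),.05*(x-q)],np.clip(q,lo+.001,hi-.001),bounds=(lo,hi));return g.x,np.linalg.norm(fk2(g.x,p)[0]-P),np.linalg.norm(fk2(g.x,p)[1]-z)
E
python3 - <<'E'
from k2 import *
print(p.round(3),[np.linalg.norm(fk2(q,p)[0]-x).round(1) for q,x in D],[np.linalg.norm(fk2(q,p)[1]-z).round(3) for (q,x),z in zip(D,Zt)])
print('tip',tri((265.7,154.2),(365,147.7)),'tool frame',R.from_rotvec(st['eef_rot']).inv().apply(tri((265.7,154.2),(365,147.7))[0]-st['tool_pos']))
q0=st['joint_pos'][:6]; P0=st['tool_pos']
for w in(0,.18,-.18):
  q=q0; print('w',w)
  path=[(P0,k/4*w) for k in range(1,5)]+[(P0+(disc+n*107-P0)*k/6,w) for k in range(1,7)]+[(disc+n*107,w*(1-k/6)) for k in range(1,7)]+[(disc+n*86,0)]
  for i,(P,a) in enumerate(path):
    z=(Rf*R.from_rotvec([a,0,0])).apply([0,0,1]); q,e1,e2=ik(P,z,q)
    if i in(3,9,12,15,16): print(q.round(2),e1.round(1),e2.round(3))
E
```

```text
[ 2.45623e+02  6.67112e+02  4.58334e+02  3.08123e+02 -6.90000e-02
 -3.63030e+01  1.26500e+00  2.50000e-02 -3.90000e-02  1.40000e-02] [np.float64(5.6), np.float64(3.6), np.float64(6.3), np.float64(9.7), np.float64(8.1), np.float64(4.9), np.float64(2.0)] [np.float64(0.001), np.float64(0.004), np.float64(0.01), np.float64(0.003), np.float64(0.005), np.float64(0.006), np.float64(0.028)]
tip (array([625.63287128, -13.59655965, 167.43825481]), np.float64(2.1877346764856203)) tool frame [-5.42203991 -6.68843035 81.71087989]
w 0
[ 0.17  0.32 -0.22  2.18  0.12  0.21] 0.0 0.0
[ 0.26  0.51 -0.39  2.26  1.71  0.14] 0.0 0.0
[ 0.26  0.51 -0.39  2.26  1.71  0.14] 0.0 0.0
[ 0.26  0.51 -0.39  2.26  1.71  0.14] 0.0 0.0
[ 0.29  0.57 -0.45  2.25  1.86  0.19] 0.0 0.0
w 0.18
[ 0.5   0.38 -0.54  2.16 -0.19  0.26] 0.0 0.0
[ 0.35  0.53 -0.35  2.23 -1.18  0.08] 0.0 0.0
[ 0.15  0.5  -0.15  2.25 -1.53  0.08] 0.0 0.0
[-0.05  0.49  0.07  2.25 -1.53  0.08] 1.8 0.012
[-0.05  0.52  0.07  2.23 -1.53  0.08] 4.4 0.029
w -0.18
[-0.22  0.32  0.14  2.19  0.52  0.22] 0.0 0.0
[-0.14  0.49  0.03  2.26  1.84  0.15] 0.0 0.0
[-0.01  0.49 -0.07  2.26  1.94  0.08] 0.0 0.0
[ 0.19  0.5  -0.28  2.26  1.79  0.08] 0.0 0.0
[ 0.24  0.55 -0.37  2.25  1.93  0.15] 0.0 0.0
```

```bash
python3 - <<'E'
from h import *
S=cv2.imread('pics/S2.png').astype(int);S0=cv2.imread('pics/side0.png').astype(int)
d=np.abs(S-S0).max(2)
print('side diff rows 128-160, cols 255-285')
for r in range(126,160): print(r,''.join('%4d'%v for v in d[r,255:286]))
T=cv2.imread('pics/T2.png').astype(int); b=cv2.imread('pics/b.png')[:,:400]; B=cv2.resize(b,(200,150),interpolation=cv2.INTER_AREA).astype(int)
e=np.abs(T[110:260,280:480]-B).max(2)
print('top rows 138-158 cols 352-385')
for r in range(138,160): print(r,''.join('%4d'%v for v in e[r-110,72:105]))
E
```

```text
side diff rows 128-160, cols 255-285
126    1   1   1   1   1   1   2   2   1   2   2   3   1   1  17  45   9   5   9   7   8   9   9  18  44  55  35  34  34  19   3
127    2   0   1   1   1   0   2   1   1   1   1   2   0   8  18  27  55  48  45  48  46  40   9  38  66  53  29  32  25  16   2
128    2   1   2   0   1   2   2   2   1   2   1   1   1  13  36  77  86  89  83  83  86  76  38  30  42  22  15  14   9   0   2
129    1   1   1   2   1   1   2   2   1   2   1   2   2  14  50  86  86  85  84  85  88  80  53  36  43  61  33  19   1   2   1
130    0   1   2   1   1   1   1   2   2   1   1   1   3  16  63  84  87  84  82  85  85  71  36  37  53  69  54  21   1   3   1
131    1   1   1   1   1   1   1   1   3   3   2   1   3  22  62  75  85  86  83  85  83  55  38  42  61  63  42   5   1   1   1
132    1   1   1   2   3   4   2   2   1   2   2   1   3  23  56  63  71  88  85  85  72  40  40  47  63  56  22   3   2   1   1
133    0   1   0   1   0   2   1   1   2   1   1   1   4  19  54  61  57  69  83  85  60  45  41  57  65  49   6   1   1   1   1
134    1   2   2   1   3   1   
[... 5666 characters left out ...]
 73  75  74  74
155   86 105 104 100 100  87  18  11  72 111 115 115 110 108 110 110 108 108 113 111 111 111 115 115 104  82  71  67  70  68  66  63  69
156   88 102 101 100  99  96  76  71  91 104 114 116 112 110 109 109 111 109 111 111 112 109 110 108  99  73  60  59  65  64  65  64  60
157   85 101 100  98  97  96  94  92  92  92 105 116 110 110 108 109 110 113 115 111 109 104 103 102  93  73  62  61  60  61  57  58  56
158   86 101 100 100  87  83  84  83  85  85 101 112 109 111 108 112 112 114 109 104 100  98 100 102  93  75  60  67  71  72  86  90  99
159   83 101 105  96  86  81  81  82  83  87 101 109 111 110 111 110 112 107 103  97  97  98  97  94  77  39  76 129 135 149 174 180 181
```

The silhouettes fit a straight probe with its tip 92 mm ahead of the TCP; the apparent pin in the top view is a highlight on the flange. Corrected for the camera offsets, the disc is at (651.6,-17.7,48.1) in the robot frame. I approach tilted sideways to get round the wrist singularity.

Emit:
send_rows(commands=[0,0,0,-0.06,0,0,0,0,0,-0.06,0,0,0,0,0,-0.06,0,0,0,0,0,0,0,0])

```text
time_s: 17.8
tool_pos: [596.9, -19.1, 243.8]
eef_rot: [2.909, 0.058, 0.654]
wrist_force: [1.0, -0.5, -1.2]
width: 21.4
grasp_force: 68.6
```

```bash
sed -i 's/^disc=.*/disc=np.array([651.6,-17.7,48.1])/' h.py; python3 - <<'E'
from h import *
go(disc+n*117,Rf*R.from_rotvec([-.18,0,0])); print(arm.get_state()['joint_pos'].round(2))
E
```

```text
tool shift m [-0.0331 -0.0124  0.0826] turn [-0.002  -0.0008  0.0061]
[-0.42  0.33  0.34  2.21  0.44  0.21 -2.06]
```

Emit:
send_rows(commands=[0,0,0,0,0,-0.15,0,0,0,0,0,-0.15,0,0,0,0,0,-0.15,0,0,0,0,0,-0.15,0,0,0,0,0,-0.15,0,0,0,0,0,-0.15,0,0,0,0,0,-0.15,0,0,0,0,0,-0.15,0,0,0,0,0,0])

```text
time_s: 18.92
tool_pos: [596.1, -24.0, 244.1]
eef_rot: [2.235, 1.577, 0.381]
wrist_force: [-0.6, -0.4, -0.9]
width: 21.1
grasp_force: 68.5
```

```bash
python3 - <<'E'
from h import *
go(disc+n*117,Rf*R.from_rotvec([-.18,0,0])*R.from_rotvec([0,0,-1.2])); print(arm.get_state()['joint_pos'].round(2))
E
```

```text
tool shift m [ 0.0043 -0.0362  0.0825] turn [-0.0006  0.0002 -0.004 ]
[-0.15  0.31  0.02  2.2   0.79  0.29 -1.2 ]
```

Emit:
send_rows(commands=[0.0004,-0.003,0.0069,0,0,0,0.0004,-0.003,0.0069,0,0,0,0.0004,-0.003,0.0069,0,0,0,0.0004,-0.003,0.0069,0,0,0,0.0004,-0.003,0.0069,0,0,0,0.0004,-0.003,0.0069,0,0,0,0.0004,-0.003,0.0069,0,0,0,0.0004,-0.003,0.0069,0,0,0,0.0004,-0.003,0.0069,0,0,0,0.0004,-0.003,0.0069,0,0,0,0.0004,-0.003,0.0069,0,0,0,0,-0.003,0.0066,0,0,0,0,0,0,0,0,0])

```text
time_s: 20.55
tool_pos: [601.8, -19.8, 153.1]
eef_rot: [2.232, 1.584, 0.378]
wrist_force: [0.7, -0.2, -1.4]
width: 21.5
grasp_force: 68.6
```

```bash
python3 - <<'E'
from h import *
go(disc+n*112,Rf*R.from_rotvec([0,0,-1.2])); print(arm.get_state()['joint_pos'].round(2))
E
```

```text
tool shift m [-0.0005  0.0011  0.0044] turn [0.0627 0.1678 0.0007]
[-0.28  0.49  0.18  2.26  1.72  0.13 -2.17]
```

Emit:
send_rows(commands=[0,0,0,0.0105,0.028,0,0,0,0,0.0105,0.028,0,0,0,0,0.0105,0.028,0,0,0,0,0.0105,0.028,0,0,0,0,0.0105,0.028,0,0,0,0,0.0105,0.028,0,0,0,0,0,0,0,0,0,0,0,0,0])

```text
time_s: 21.55
tool_pos: [602.2, -20.0, 153.9]
eef_rot: [2.298, 1.7, 0.536]
wrist_force: [0.4, 0.2, -1.6]
width: 21.3
grasp_force: 68.6
```

```bash
cat >> h.py <<'E'
Rr=Rf*R.from_rotvec([0,0,-1.2])
def fin(L):
    go(disc+n*L,Rr); s=arm.get_state(); z=R.from_rotvec(s['eef_rot']).apply([0,0,1]); tip=s['tool_pos']+92.3*z
    d=Rf.inv().apply(tip-disc); print('tip off block frame',d.round(1),'angle',np.degrees(np.arccos(-z@n)).round(2),'q',s['joint_pos'].round(2),'F',s['wrist_force'].round(1),(s['wrist_force']@n).round(2))
E
python3 -c "
from h import *
fin(97)"
```

```text
tool shift m [-0.0012  0.0006  0.0198] turn [0.0016 0.0005 0.0005]
tip off block frame [ -0.   -1.3 -24.5] angle 0.09 q [ 0.13  0.48 -0.21  2.24  1.65  0.08 -1.97] F [ 0.4  0.2 -1.6] -1.6
```

Emit:
send_rows(commands=[-0.0012,0.0006,0.003,0,0,0,0,0,0.004,0,0,0,0,0,0.004,0,0,0,0,0,0.004,0,0,0,0,0,0,0,0,0])

```text
time_s: 22.18
tool_pos: [608.6, -21.0, 139.9]
eef_rot: [2.299, 1.7, 0.536]
wrist_force: [-0.6, 0.1, -1.0]
width: 21.7
grasp_force: 68.6
```

```bash
python3 - <<'E'
from h import *
fin(97); print(arm.get_state()['joint_pos'][5])
S=arm.grab_frame('side');T=arm.grab_frame('top');cv2.imwrite('pics/S3.png',S[...,::-1]);cv2.imwrite('pics/T3.png',T[...,::-1])
s=arm.get_state();z=R.from_rotvec(s['eef_rot']).apply([0,0,1])
print('pred tip',proj('side',s['tool_pos']+92.3*z),'disc',proj('side',disc), 'y+8mm',proj('side',disc+[0,8,0]))
cv2.imwrite('pics/f.png',np.hstack([cv2.resize(S[165:210,240:285],(400,400),interpolation=2),cv2.resize(T[125:170,345:390],(400,400),interpolation=2)])[...,::-1])
E
```

```text
tool shift m [0.0003 0.0002 0.0044] turn [ 0.0008  0.0001 -0.0001]
tip off block frame [-0.2  0.2 -9.1] angle 0.05 q [ 0.21  0.52 -0.32  2.23  1.76  0.14 -2.06] F [-0.6  0.1 -1. ] -0.62
0.14403346513257337
pred tip [262.41083757 187.69337051] disc [261.26831026 189.9851597 ] y+8mm [259.40484947 191.71436365]
```

View pics/f.png

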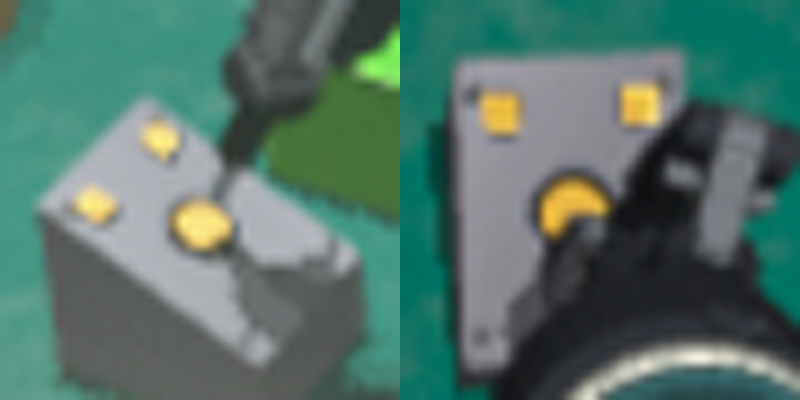

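The side view shows the pin tip near (265,187) and the disc at (262.5,190). The top view puts the tip slightly right of the disc, towards -y. I refine this numerically.

```bash
python3 - <<'E'
from h import *
b=cv2.imread('pics/b.png'); 
S=cv2.imread('pics/S3.png').astype(int); B=cv2.resize(b[:,400:],(200,150),interpolation=cv2.INTER_AREA).astype(int)
e=np.abs(S[110:260,200:400]-B).max(2)
for r in range(176,192): print(r,''.join('%4d'%v for v in e[r-110,58:82]))
s=arm.get_state();z=R.from_rotvec(s['eef_rot']).apply([0,0,1])
for d in(30,60,68,80,92.3): print(d,proj('side',s['tool_pos']+d*z).round(1),proj('top',s['tool_pos']+d*z).round(1))
T=cv2.imread('pics/T3.png'); 
print('V top rows146-156 cols 358-374'); V=T.max(2)
for r in range(144,157): print(r,''.join('%4d'%v for v in V[r,357:376]))
H=cv2.cvtColor(T,cv2.COLOR_BGR2HSV)[...,1]
for r in range(144,157): print(r,''.join('%4d'%v for v in H[r,357:376]))
E
```

```text
176    7   8   3   2   4   1   2  13  57 102  93  71  55  54  58  62  60  36  12   3   3   2   4   4
177    3   4   8   4   2   1   2  13  61 105 100  83  70  63  62  59  44  16   5   5   4   5   6   4
178    5   8   3   6   4   1   5  29  89  98  98  89  64  43  39  28  16   5   5   6   4   4   4   5
179    7   5   4   4   7   9  15  56  93  93  95  83  38  12  12   4   2   4   4   4   6   5   5   6
180    4  15  13   9   2   6  32  86  94  93  94  71  19   5   6   7   4   5   5   5   5   5   5   4
181    9  12  11   3   6  10  58  99  94  95  90  52   5   5   5   3   4   4   5   3   5   5   5   4
182   12  24   3   1   3  11  47 105  99  93  70  21   7   5   5   3   5   5   5   5   3   3   4   3
183    6   9   4   2   3   2  20  97  91  77  49   5   6   5   5   4   4   4   5   4   4   4   5   4
184    3   2   1   1   2   6  27  78  63  29  18   7  11   8   3   4   3   2   5   5   4   6   3   5
185    4   2   2   1   2  12  55  69  33   5   7   3  10  10  10   6   5   3   4   4   4   5   4   4
186    1   2   3   4   4  22  71  52  13   2   3   5   5   4  11   5  11   6   6   6   3  
[... 2109 characters left out ...]
 179 166 172 168 168 161  28  41  44  35  31  35  55
149   12  14  23  90 182 185 166  89  80  37  73  59  29  51  33  31  31  51  43
150   12  14  20  33 177 183 161  43  34  29  23  30  39  47  32  44  55  46  51
151   12  12  14  20 100 157  97  26  26  21  21  26  49  45  34  43  46  36  43
152   14  14  16  16  18  30  35  22  17  18  31  54  38  43  47  44  36  36  44
153   14  12  16  11  15  34  23  17  10  20  28  37  47  47  36  38  28  36  36
154   12  14  16  14  14  23  16  16  11  25  47  43  43  42  52  41  47  46  45
155   14  14  14  13  20  23  16  16  13  25  35  40  41  52  55  44  39  39  51
156   12  14  14  14  19  19  16  11  10  31  44  39  39  45  39  41  54  45  57
```

Emit:
send_rows(commands=[0.0018,0,0.002,0,0,0,0,0,0.002,0,0,0,0,0,0,0,0,0])

```text
time_s: 22.65
tool_pos: [610.9, -19.0, 136.9]
eef_rot: [2.299, 1.7, 0.537]
wrist_force: [0.5, 0.3, -0.9]
width: 21.3
grasp_force: 68.6
```

```bash
cat > ff.py <<'E'
from h import *
F=[];M=[]; P=[]
for i in range(16): arm.grab_frame('side'); s=arm.get_state(); F.append(s['wrist_force']); M.append(s['moment']);P.append(s['tool_pos'])
F=np.array(F); fin(86.3); print('meanF',F.mean(0).round(2),'along n',(F@n).mean().round(2),'+-',((F@n).std()/4).round(2),'M',np.mean(M,0).round(3),'pos',np.mean(P,0).round(2),'L',((np.mean(P,0)-disc)@n).round(2),s['time_s'])
E
python3 ff.py
```

```text
tool shift m [-0.0017 -0.0001  0.0115] turn [0.0016 0.0002 0.0004]
tip off block frame [ 0.8 -1.5 -5.5] angle 0.09 q [ 0.22  0.53 -0.34  2.23  1.78  0.16 -2.08] F [ 1.   0.6 -1.5] -1.79
meanF [ 0.2  -0.04 -0.98] along n -0.97 +- 0.13 M [-0.028  0.545 -0.006] pos [610.87 -19.1  137.07] L 97.84 23.45
```

Emit:
send_rows(commands=[0,0,0.003,0,0,0,0,0,0.003,0,0,0,0,0,0.003,0,0,0,0,0,0,0,0,0])

```text
time_s: 23.95
tool_pos: [614.8, -18.8, 128.7]
eef_rot: [2.299, 1.7, 0.537]
wrist_force: [-1.1, 0.7, 1.5]
width: 21.3
grasp_force: 68.7
```

```bash
python3 ff.py
```

```text
tool shift m [-0.0017 -0.0001  0.0025] turn [0.0016 0.0002 0.0005]
tip off block frame [ 0.8 -1.5  3.5] angle 0.09 q [ 0.25  0.55 -0.38  2.22  1.82  0.18 -2.11] F [-0.8 -0.5  0.8] 1.05
meanF [-1.09 -0.13  0.99] along n 1.36 +- 0.12 M [-0.031  0.513 -0.009] pos [614.68 -18.81 128.96] L 88.87 24.75
```

Emit:
send_rows(commands=[0,0,0.001,0,0,0,0,0,0.0007,0,0,0,0,0,0,0,0,0])

```text
time_s: 25.12
tool_pos: [615.4, -18.8, 127.3]
eef_rot: [2.299, 1.7, 0.537]
wrist_force: [-0.5, -0.5, 1.4]
width: 21.3
grasp_force: 68.7
```

```bash
sed -i 's/range(16)/range(40)/;s/std()\/4/std()\/6.3/' ff.py; python3 ff.py; python3 - <<'E'
from h import *
S=arm.grab_frame('side');T=arm.grab_frame('top')
for n_,im,box in(('top',T,(345,120,385,175)),('side',S,(248,170,275,205))): print(blobs(mask(im,box,(12,110,90),(35,255,255)),3))
E
```

```text
tool shift m [-0.0017 -0.0001  0.0008] turn [0.0016 0.0002 0.0004]
tip off block frame [ 0.8 -1.5  5.2] angle 0.09 q [ 0.25  0.56 -0.38  2.22  1.83  0.19 -2.12] F [-1.8 -0.1  0.9] 1.55
meanF [-0.89 -0.27  1.43] along n 1.68 +- 0.08 M [-0.04   0.478 -0.001] pos [615.41 -18.76 127.36] L 87.12 27.125
[(np.int32(16), [371.6, 136.3]), (np.int32(15), [355.6, 137.4]), (np.int32(17), [363.2, 146.2])]
[(np.int32(5), [257.4, 180.2]), (np.int32(6), [250.5, 188.0]), (np.int32(15), [262.2, 190.3])]
```

Emit:
send_rows(commands=[0,0,0.0005,0,0,0,0,0,0,0,0,0,0,0,0,0,0,0])

```text
time_s: 27.6
tool_pos: [615.6, -18.8, 126.9]
eef_rot: [2.299, 1.7, 0.537]
wrist_force: [-1.0, -1.0, 1.4]
width: 21.5
grasp_force: 68.7
```

```bash
python3 ff.py; python3 -c "
from rig import arm
print(arm.sign_off())"
```

```text
tool shift m [-0.0017 -0.0001  0.0003] turn [0.0016 0.0002 0.0003]
tip off block frame [ 0.8 -1.5  5.7] angle 0.09 q [ 0.25  0.56 -0.38  2.22  1.83  0.19 -2.12] F [-1.1  1.6  0.7] 1.09
meanF [-0.92 -0.07  1.77] along n 1.99 +- 0.08 M [-0.036  0.465 -0.005] pos [615.61 -18.74 126.9 ] L 86.62 29.6
the job is handed in; nothing more can be done
None
```

Handed in at 29.6 s: the block stands upright and released midway between the bin and the carton, and the probe is still held square to the slope (gripper axis within 0.1° by its pose) with its tip on the disc, within about 2 mm of centre, pressed in about 6 mm by force and position.

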